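Set up the counting scale for brush ferrules

ROBOT

A 7-joint arm with a two-finger parallel gripper is mounted at the origin on the work surface. World frame = base frame: x ahead of the robot, y to its left, z up, the work surface at z = 0. Lengths are in m, angles in rad, forces in N, time in s.
With the tool pointing down it reaches from about 0.425 to 0.875 m from the base axis. Payload 8.4 kg.
Tool frame: the origin (TCP) lies midway between the tips of the shut fingers; the grasp point (between the pads) lies robot.grip_point_offset behind it (robot.grip_point_offset is the distance from the TCP to the grasp point, in m); z points along the fingers, y is the direction in which the jaws open and shut (so a half turn about z gives the same grasp; the last joint's range is limited). The gripper opens to 85 mm and grips with 20 to 120 N. Pads are 22 mm wide; open, the fingers measure 114 mm over their backs; the gripper's body (76 mm by 85 mm) begins 54 mm behind the grasp point. The pads swing forward as they close: fully open they stand 13 mm farther back than shut.
Start: joints at [1.063, 0.333, 0.04, 1.465, -0.013, 1.343, -0.059], TCP at [0.258, -0.596, 0.231] pointing down, gripper open.
Joint ranges: [-2.58, 2.58], [-0.38, 2.09], [-1.3, 1.39], [0.25, 2.4], [-1.5, 4.64], [0.08, 2.09], [-2.65, 2.65]. Speed limits (rad/s): [2.22, 2.22, 2.79, 2.79, 3.14, 3.14, 3.14].

INTERFACE

Orientations are given as a unit quaternion [x, y, z, w].
In Python, from workcell import robot gives the robot as it stands. Calls block until the motion is done:
- robot.move_ptp(position, orientation): joint-space move of the TCP to a pose.
- robot.move_straight(position, velocity=0.15, attitude=None): straight line of the TCP; attitude=None keeps the orientation; velocity is the mean speed in m/s.
- robot.move_joints(angles): joint-space move.
- robot.move_gripper(opening, grasp_force=None): finger opening in m; grasp_force is the grip in N (None keeps the last); returns when the fingers have stopped.
- robot.hold(seconds).
- robot.ik(position, orientation): joint angles nearest the present ones, or None.
- robot.grab_frame(name): name is "scene" or "side" or "wrist"; returns a dict with "frame" (400x640x3 uint8, blue, green, red), "range_z" (400x640 float32, m along the optical axis (not along the pixel's ray), 0 where there is no reading), "K" (3x3 intrinsics, pixels), "origin" and "attitude" of the camera in the world. Camera axes: x right, y down, z forward; pixel columns grow to the right and rows downward; lengths in m; the calibration is good to about 2 mm. A picture is of the moment at which its call begins.
A pose or a line that the arm cannot do raises robot.PlanningError and nothing moves.
- robot.sign_off(): hands the job in, once; it reports no verdict.
Readings, each from a call of its own:
- robot.current_time(): time.
- robot.current_joint_positions(): joint angles.
- robot.current_qd(): joint speeds.
- robot.current_joint_torque(): joint torques, N m.
- robot.current_eef_pos(): TCP position.
- robot.current_tcp_rot(): TCP orientation.
- robot.current_contact_force(): force on the tool from outside, world axes, zero at the start.
- robot.current_ft_torque(): the same for the moment, N m.
- robot.current_width(): finger opening in m.
Only numpy, scipy, OpenCV 4.12 (cv2) and the standard library are available. Lean on these libraries where they do the work, as an engineer would, in place of code of your own. Each camera call takes 0.05 s, during which the arm holds its last target.

TASK

Get the bench scale ready to count ferrules into the white dish that stands on its pan: with a fingertip push the red power button in until it stays fully in, then press the yellow piece-counting key, then, once that is back up, press the blue tare key. Press lightly, one key at a time, and leave the white light key alone. Do not touch the pan or the dish, which would spoil the zero, do not disturb the jar, tray or brush on its rest, and finish clear of everything.

Things in the scene. Friction and masses are not known exactly. Their poses are not given: they have to be found in the camera images.
- scale: Bench counting scale, off-white case 280 deep (x) x 240 wide (y), fixed to the table. Origin: centre of its underside; x runs from its front (key side, nearest the robot) to its rear, y to the user's left, z up. One row of four controls, 50 mm apart, lies across its front panel; from the user's left: blue (y = +75 mm), white (+25), yellow (-25), red (-75). Over 20 N of push harms it.
- panel_edge (a point): Middle of the front edge of the scale's key panel, 50 mm above the table. From here the flat panel rises to the rear at 12 degrees (0.209 rad), 110 mm deep, to 73 mm height; its outward normal is (-0.208, 0, 0.978) in the scale frame. The row of controls is centred 34 mm up the slope from this edge; a flat dark display lies behind the row. Axes as the scale.
- power_top (a point): Centre of the top face of the round red power button, diameter 24 mm, standing 10 mm proud of the panel when out; its rubber cap yields up to 4 mm at 2.5 N per mm. It moves straight into the panel. Own z axis: out of the panel (against the push); x up the slope; y along the row.
- power (a joint): Red power button, latching: value in m along the push, 0 = out (off, always so at the start), 0.005 = fully in (on). It stays wherever it is pushed to. It takes about 2.5 N to move (the rubber cap gives 0.6 mm first), then meets a firm stop, where only the cap yields further.
- mode_top (a point): Centre of the top face of the yellow piece-counting key (five black dots), 22 x 26 mm, 9 mm proud of the panel. Same axes as power_top.
- mode (a joint): Yellow piece-counting key. Joint value in m along the press: 0 = up, 0.006 = the very bottom; a spring returns it to 0 on release. 1 N starts it moving, 1 N more for each further mm. It registers from 2.5 mm down (3.5 N).
- tare_top (a point): Centre of the top face of the blue tare key (white empty-dish mark), 22 x 26 mm, 9 mm proud of the panel. Same axes as power_top.
- tare (a joint): Blue tare key. Joint value in m along the press: 0 = up, 0.006 = the very bottom; a spring returns it to 0 on release. 1 N starts it moving, 1 N more for each further mm. It registers from 2.5 mm down (3.5 N).
- light_top (a point): Centre of the top face of the white display-light key (grey dot), 22 x 26 mm, 9 mm proud, between yellow and blue. Not to be pressed.
- light (a joint): White display-light key, not to be pressed. Joint value in m along the press: 0 = up, 0.006 = the very bottom; a spring returns it to 0 on release. 1 N starts it moving, 1 N more for each further mm. It registers from 2.5 mm down (3.5 N).
- pan: Steel weighing pan of the scale, flat plate 180 (x) x 220 (y) x 3 mm, its top 88 mm above the table. Origin: centre of the plate's underside, 50 mm behind the middle of the scale; axes as the scale. Its front edge is about 65 mm behind the row of keys. Not to be touched.
- dish: White ceramic dish, empty, diameter 104 mm at the rim, 32 mm high, loose on the pan. Origin: centre of its underside. Not to be touched.
- jar: Lidded amber glass jar, diameter 58 mm, 85 mm high, standing in front of the scale. Origin: centre of its underside. Not to be disturbed.
- tray: Small wooden tray of brass ferrules, 130 (x) x 85 (y) x 32 mm high, on one side of the scale. Origin: centre of its underside. Not to be disturbed.
- rest: Pale wooden brush rest with two dark strips on top, 200 (x) x 58 (y) x 36 mm high, on the other side of the scale. Origin: centre of its underside. Not to be disturbed.
- brush: Bamboo-handled brush, 276 mm long, lying along x in the groove of the rest, its head overhanging the rest's +x end. Origin: under the handle near its middle. Not to be disturbed.

How it is judged:
On the way, in this order (a step that is already met when the one before it is completed fails the run):
1. the red power button is pushed fully in (value of joint power above 0.0042 m), for 0.1 s.
2. then, with the scale on, the yellow piece-counting key is pressed (value of joint power above 0.0042 m and value of joint mode above 0.0025 m), for 0.05 s.
3. then, with the yellow key up again, the blue tare key is pressed, the dish on the pan (value of joint power above 0.0042 m and value of joint mode below 0.001 m and value of joint tare above 0.0025 m and x of dish in the frame of pan between -0.06 and 0.06 m and y of dish in the frame of pan between -0.08 and 0.08 m and z of dish in the frame of pan below 0.008 m and angle between dish's own z axis and vertical below 0.1 rad and distance of dish from where it was at the start of the episode below 0.006 m), for 0.05 s.
At the end, for the whole second after the job is handed in: The red button is in (at least 4.2 of its 5 mm), the other three keys are up (within 1 mm), the dish is where it was on the pan (within 6 mm, upright, still), and the jar, tray, rest and brush are within 15 mm of where they were (value of joint power above 0.0042 m and value of joint each of mode, tare, light below 0.001 m and x of dish in the frame of pan between -0.06 and 0.06 m and y of dish in the frame of pan between -0.08 and 0.08 m and z of dish in the frame of pan below 0.008 m and angle between each of dish, jar's own z axis and vertical below 0.1 rad and distance of dish from where it was at the start of the episode below 0.006 m and linear speed of dish below 0.02 m/s and distance of each of jar, tray, rest, brush from where it was at the start of the episode below 0.015 m); the robot touches nothing.
It fails at once if a key is pressed before the scale is switched on (value of joint power below 0.0042 m and value of joint any of mode, tare above 0.0025 m).
It fails at once if two keys are down together, or the white light key is pressed (value of joint light above 0.002 m or value of joint each of mode, tare above 0.0015 m).
It fails at once if the scale is pushed hard, with more than 20 N (contact force between any of the fingers, the arm and scale above 20 N).
It fails at once if the robot touches the pan or the dish, or the dish is shifted or lifted (contact force between any of the fingers, the arm and pan above 0.3 N or contact force between any of the fingers, the arm and dish above 0.3 N or distance of dish from where it was at the start of the episode above 0.006 m).
It fails at once if the jar, tray, rest or brush is disturbed (distance of any of jar, tray, rest, brush from where it was at the start of the episode above 0.015 m or angle between jar's own z axis and vertical above 0.2 rad).
It also fails if it takes over 45 s, if anything falls off the work surface, if the arm or the gripper's body presses on something with over 40 N, if the wrist force passes 120 N, or if a joint passes its speed limit or range.

## Working session

There is one attempt and no reset: what is moved stays moved. The work goes in short steps, each a Python script; the robot and the scene stay as the last script left them, time stands still between calls to the robot, and variables do not carry over. Pictures are saved under pics/ and viewed, and the job is handed in when it is done.

```bash
mkdir -p pics; ls; python3 - <<'E'
from workcell import robot
import cv2,numpy as np
for n in("scene","side"):
    f=robot.grab_frame(n); cv2.imwrite(f"pics/{n}0.png",f["frame"]); np.savez(f"{n}0.npz",**f)
    print(n,f["origin"],f["attitude"],f["K"].tolist())
print(robot.current_time(),robot.grip_point_offset,robot.current_tcp_rot(),robot.current_contact_force())
E
```

```text
pics
scene [1.14845689 0.23970554 0.7723192 ] [ 0.54139484  0.76252797 -0.29144498 -0.20125244] [[487.8201677956781, 0.0, 326.8670847094785], [0.0, 487.8201677956781, 196.156994512313], [0.0, 0.0, 1.0]]
side [0.39751867 0.73345339 0.92127267] [-0.13129952  0.93166429 -0.33662389  0.0380321 ] [[461.32865692410155, 0.0, 318.27874850222065], [0.0, 461.32865692410155, 199.4607030187308], [0.0, 0.0, 1.0]]
0.1 0.0187 [ 9.79187068e-01  2.02958515e-01 -2.15376396e-04 -6.93667961e-04] [ 0.82783758  1.01668868 -0.93851762]
```

View pics/scene0.png

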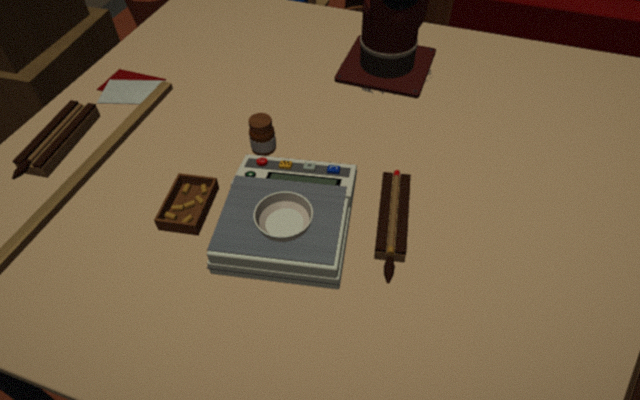

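View pics/side0.png

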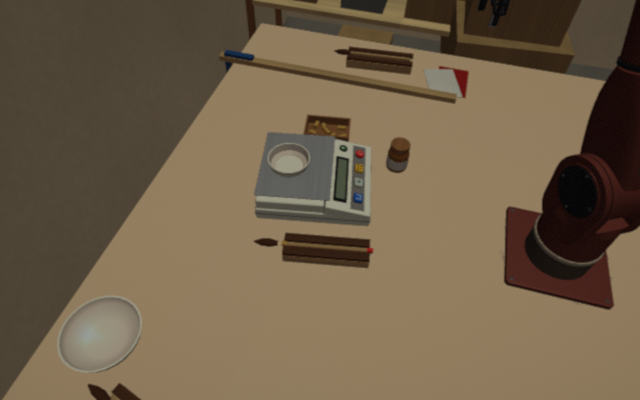

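Both views show the scale with the red, yellow, white and blue row facing the robot. The jar stands in front of the red end, at about (262,133) in scene and (398,155) in side. I'll enlarge this area.

```bash
python3 - <<'E'
import cv2,numpy as np
for n,(x,y,w,h) in dict(scene=(230,105,140,100),side=(310,125,110,95)).items():
    f=np.load(f"{n}0.npz")["frame"][y:y+h,x:x+w]
    s=5 if n=="scene" else 6
    f=cv2.resize(f,None,fx=s,fy=s,interpolation=cv2.INTER_CUBIC)
    f=cv2.convertScaleAbs(f,alpha=1.4)
    for i in range(0,w,10):
        cv2.putText(f,str(x+i),(i*s,8),0,.33,(0,255,0)); cv2.line(f,(i*s,10),(i*s,16),(0,255,0))
    for j in range(0,h,10):
        cv2.putText(f,str(y+j),(0,j*s+4),0,.33,(0,255,0))
    cv2.imwrite(f"pics/{n}_crop.png",f)
E
```

```text
(no output)
```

View pics/scene_crop.png

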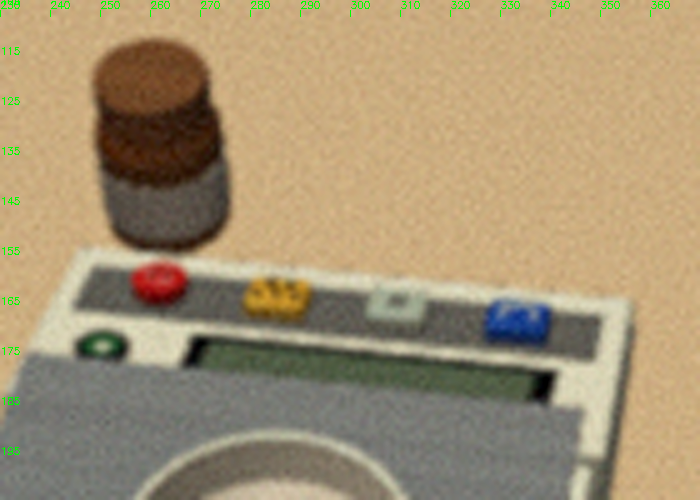

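View pics/side_crop.png

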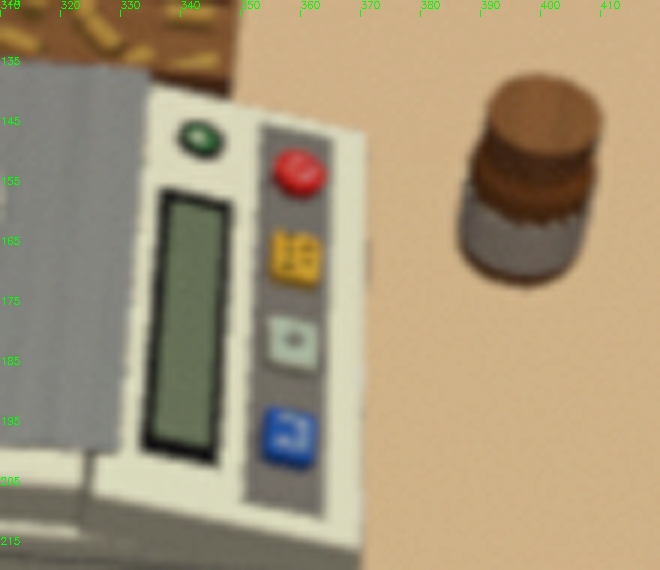

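Top faces, read from the crops:

| Key | Scene px | Side px |
|---|---|---|
| Red | (261.6,160) | (359.6,152.9) |
| Yellow | (285.4,162.6) | (359.1,167.4) |
| White | (309,164.8) | (358.6,181.5) |
| Blue | (333.4,167.4) | (357.9,196.9) |

Next I'll fit the scale's x, y and yaw to both views and check the result against depth.

```bash
cat > h.py <<'E'
import numpy as np
from scipy.spatial.transform import Rotation as R
from scipy.optimize import least_squares
def cam(n):
    f=np.load(n); return f["K"],f["origin"],R.from_quat(f["attitude"]).as_matrix(),f
def proj(c,P):
    p=(np.atleast_2d(P)-c[1])@c[2]; q=p@c[0].T; return q[:,:2]/q[:,2:]
def deproj(c,u,v,z): return c[1]+c[2]@(np.linalg.inv(c[0])@[u,v,1]*z)
a=np.deg2rad(12); up=np.array([np.cos(a),0,np.sin(a)]); nn=np.array([-np.sin(a),0,np.cos(a)])
def pt(y,h,s=.034): return np.array([-.14,0,.05])+up*s+nn*h+np.array([0,y,0])
E
python3 - <<'E'
from h import *
S=cam("scene0.npz");D=cam("side0.npz")
L=np.array([pt(-.075,.010),pt(-.025,.009),pt(.025,.009),pt(.075,.009)])
us=np.array([[261.6,160],[285.4,162.6],[309,164.8],[333.4,167.4]]);ud=np.array([[359.6,152.9],[359.1,167.4],[358.6,181.5],[357.9,196.9]])
def W(p):return R.from_euler('z',p[2]).apply(L)+[p[0],p[1],0]
for w in ((1,1),(1,0),(0,1)):
    r=least_squares(lambda p:np.r_[(proj(S,W(p))-us).ravel()*w[0],(proj(D,W(p))-ud).ravel()*w[1]],[.5,0,0])
    print(w,r.x,r.cost);
    if w==(1,1):print(W(r.x),np.round(r.fun,2)); np.save("pose.npy",r.x)
# free z
r=least_squares(lambda p:np.r_[(proj(S,W(p)+[0,0,p[3]])-us).ravel(),(proj(D,W(p)+[0,0,p[3]])-ud).ravel()],[.5,0,0,0]);print("freez",r.x,r.cost)
for c,u in((S,us),(D,ud)):
    for q in u:
        i,j=np.round(q).astype(int); z=np.median(c[3]["range_z"][j-1:j+2,i-1:i+2]); print(deproj(c,*q,z))
# jar lid
print("jar",deproj(S,261,120,np.median(S[3]["range_z"][118:123,258:264])),deproj(D,400,143.5,np.median(D[3]["range_z"][141:146,397:403])))
E
```

```text
(1, 1) [ 0.60473574 -0.04009724  0.19236155] 0.32374369514945345
[[ 0.51225912 -0.13451823  0.06685047]
 [ 0.50290433 -0.08540071  0.06587233]
 [ 0.49334546 -0.03632293  0.06587233]
 [ 0.48378658  0.01275484  0.06587233]] [-0.01  0.08 -0.11  0.23  0.22  0.4  -0.01  0.19  0.21  0.13  0.13 -0.37
  0.13  0.03  0.31 -0.05]
(1, 0) [ 0.60408733 -0.04016027  0.19443678] 0.048846953818330666
(0, 1) [ 0.60518405 -0.03986598  0.19113763] 0.0786293965787701
freez [ 6.04953302e-01 -3.98196778e-02  1.92479885e-01  5.64599858e-04] 0.2624497179194208
[ 0.51143869 -0.13493962  0.06620365]
[ 0.50209057 -0.0855118   0.06575356]
[ 0.49303589 -0.03688935  0.06654954]
[0.48217435 0.01222818 0.06471285]
[ 0.51298055 -0.13544631  0.06625922]
[ 0.50289209 -0.08364774  0.0662716 ]
[ 0.49358015 -0.03549516  0.0667842 ]
[0.48455171 0.01242828 0.06504347]
jar [ 0.4140091  -0.17862178  0.0844161 ] [ 0.41611952 -0.18343239  0.08296744]
```

The fit is good: residuals are at most 0.4 px and it agrees with depth to about 1–2 mm. The jar is at about (0.415, -0.181). Now I'll check reach with the tool along the panel normal, then move to hover over red.

```bash
cat >> h.py <<'E'
pose=np.load("pose.npy")
RZ=R.from_euler('z',pose[2])
def w(l): return RZ.apply(l)+[pose[0],pose[1],0]
N=RZ.apply(nn)
def ori(k):
    z=-N; ys=[RZ.apply([0,1,0]),-RZ.apply([0,1,0]),RZ.apply(up),-RZ.apply(up)][k]
    return R.from_matrix(np.c_[np.cross(ys,z),ys,z]).as_quat()
KEY=dict(power=pt(-.075,.010),mode=pt(-.025,.009),tare=pt(.075,.009))
E
python3 - <<'E'
from h import *
from workcell import robot
for k in range(4):
  for n in KEY:
    for d in(.08,-.008):
      q=robot.ik(w(KEY[n])+N*d,ori(k)); print(k,n,d,None if q is None else np.round(q,2))
E
```

```text
0 power 0.08 [ 0.67  0.02 -0.42  2.03 -0.1   0.9   2.07]
0 power -0.008 [ 0.68  0.18 -0.48  2.08 -0.    0.71  1.98]
0 mode 0.08 [ 0.59 -0.03 -0.44  2.08 -0.11  0.89  1.97]
0 mode -0.008 [ 0.61  0.14 -0.5   2.13  0.    0.69  1.87]
0 tare 0.08 [ 0.48 -0.1  -0.54  2.14 -0.1   0.88  1.75]
0 tare -0.008 [ 0.53  0.08 -0.65  2.19  0.05  0.68  1.62]
1 power 0.08 [ 0.6   0.02 -0.35  2.04 -0.1   0.9  -1.07]
1 power -0.008 [ 0.55  0.16 -0.34  2.09 -0.04  0.71 -1.13]
1 mode 0.08 [ 0.59 -0.03 -0.44  2.08 -0.11  0.89 -1.17]
1 mode -0.008 [ 0.54  0.13 -0.43  2.13 -0.02  0.69 -1.25]
1 tare 0.08 [ 0.6  -0.1  -0.65  2.14 -0.12  0.88 -1.37]
1 tare -0.008 [ 0.55  0.09 -0.66  2.19  0.06  0.68 -1.53]
2 power 0.08 [ 0.67  0.02 -0.43  2.03 -0.1   0.9   0.49]
2 power -0.008 [ 0.65  0.17 -0.44  2.08 -0.01  0.71  0.42]
2 mode 0.08 [ 0.63 -0.03 -0.48  2.08 -0.11  0.89  0.4 ]
2 mode -0.008 [ 0.61  0.14 -0.5   2.13  0.    0.69  0.3 ]
2 tare 0.08 [ 0.6  -0.1  -0.66  2.14 -0.12  0.88  0.2 ]
2 tare -0.008 [ 0.58  0.09 -0.7   2.19  0.06  0.68  0.04]
3 power 0.08 [ 0.49  0.01 -0.24  2.04 -0.11  0.9  -2.64]
3 power -0.008 [-0.86  0.33  1.25  2.14 -0.6   0.79 -2.2 ]
3 mode 0.08 None
3 mode -0.008 [-1.02  0.23  1.27  2.19 -0.46  0.73 -2.41]
3 tare 0.08 None
3 tare -0.008 None
```

```bash
python3 - <<'E'
from h import *
from workcell import robot
import cv2
robot.move_gripper(0.0)
robot.move_ptp(w(KEY["power"])+N*.08,ori(2))
robot.move_straight(w(KEY["power"])+N*.015,velocity=.1)
print(robot.current_time(),robot.current_width(),robot.current_eef_pos(),robot.current_contact_force()@N)
for n in("side","scene"):
    f=robot.grab_frame(n)["frame"]
    x,y,ww,h=(300,60,150,120) if n=="side" else (210,60,150,120)
    cv2.imwrite(f"pics/{n}_h.png",cv2.convertScaleAbs(cv2.resize(f[y:y+h,x:x+ww],None,fx=5,fy=5,interpolation=cv2.INTER_CUBIC),alpha=1.4))
E
```

```text
3.5583 -0.00020296993516563251 [ 0.50948197 -0.13525398  0.08194175] -0.1920228320212801
```

View pics/side_h.png

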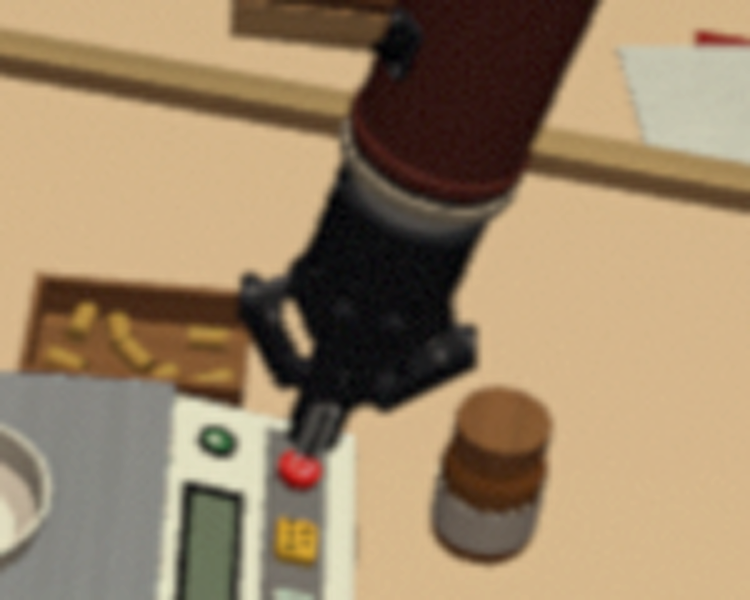

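View pics/scene_h.png

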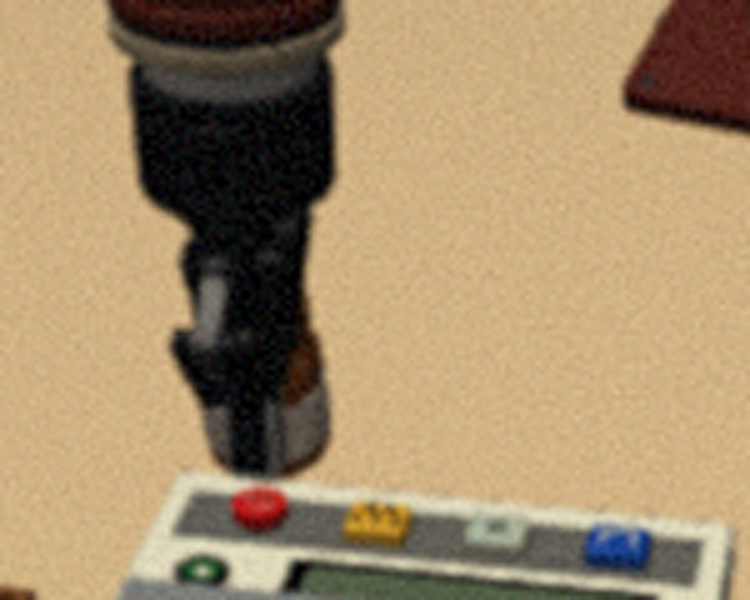

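The shut fingertips line up over the red button (side crop: tip at about (305,440), button at (300,468)). The knuckles clear the jar and pan. Next is a stepped press with the force monitored.

```bash
cat >> h.py <<'E'
def press(robot,name,fstop,dmax,step=.0005):
    b=w(KEY[name]); robot.move_straight(b+N*.004,velocity=.03)
    robot.hold(.2); f0=np.mean([robot.current_contact_force()@N for _ in range(5)])
    d=.003; log=[]
    while True:
        robot.move_straight(b+N*d,velocity=.02); 
        F=robot.current_contact_force()@N-f0; act=(robot.current_eef_pos()-b)@N
        log.append((round(d*1e3,1),round(act*1e3,2),round(F,2)))
        if F>fstop or d<=-dmax: break
        d-=step
    robot.hold(.25); F=robot.current_contact_force()@N-f0; print(log,"hold",F,(robot.current_eef_pos()-b)@N,robot.current_time())
    return F
E
python3 - <<'E'
from h import *
from workcell import robot
press(robot,"power",5.5,.0085)
E
```

```text
[(3.0, np.float64(2.97), np.float64(-0.29)), (2.5, np.float64(2.47), np.float64(-0.45)), (2.0, np.float64(1.94), np.float64(-0.18)), (1.5, np.float64(1.47), np.float64(-0.24)), (1.0, np.float64(0.98), np.float64(0.71)), (0.5, np.float64(0.53), np.float64(-0.43)), (0.0, np.float64(0.06), np.float64(1.86)), (-0.5, np.float64(-0.47), np.float64(2.46)), (-1.0, np.float64(-1.01), np.float64(2.55)), (-1.5, np.float64(-1.49), np.float64(2.16)), (-2.0, np.float64(-2.0), np.float64(3.21)), (-2.5, np.float64(-2.51), np.float64(1.88)), (-3.0, np.float64(-3.01), np.float64(1.38)), (-3.5, np.float64(-3.51), np.float64(1.63)), (-4.0, np.float64(-3.99), np.float64(2.6)), (-4.5, np.float64(-4.51), np.float64(2.48)), (-5.0, np.float64(-5.02), np.float64(2.16)), (-5.5, np.float64(-5.47), np.float64(3.41)), (-6.0, np.float64(-5.95), np.float64(5.07)), (-6.5, np.float64(-6.45), np.float64(5.07)), (-7.0, np.float64(-6.88), np.float64(6.9))] hold 7.083398030343114 -0.006852819634275756 9.875
```

The force rose from a plateau of about 2.5 N to 7 N past 5.5 mm, so the button is at its stop. Next I'll back off and press yellow.

```bash
python3 - <<'E'
from h import *
from workcell import robot
import cv2
robot.move_straight(w(KEY["power"])+N*.025,velocity=.06)
robot.move_straight(w(KEY["mode"])+N*.025,velocity=.08)
f=robot.grab_frame("side")["frame"]
cv2.imwrite("pics/side_y.png",cv2.convertScaleAbs(cv2.resize(f[100:220,300:450],None,fx=5,fy=5,interpolation=cv2.INTER_CUBIC),alpha=1.4))
press(robot,"mode",5.2,.0048)
robot.move_straight(w(KEY["mode"])+N*.03,velocity=.06)
print(robot.current_time())
f=robot.grab_frame("side")["frame"]
cv2.imwrite("pics/side_y2.png",cv2.convertScaleAbs(cv2.resize(f[100:220,300:450],None,fx=5,fy=5,interpolation=cv2.INTER_CUBIC),alpha=1.4))
E
```

```text
[(3.0, np.float64(2.96), np.float64(0.3)), (2.5, np.float64(2.46), np.float64(-1.22)), (2.0, np.float64(1.98), np.float64(-0.22)), (1.5, np.float64(1.47), np.float64(-0.47)), (1.0, np.float64(0.98), np.float64(-0.4)), (0.5, np.float64(0.51), np.float64(0.64)), (0.0, np.float64(0.02), np.float64(1.28)), (-0.5, np.float64(-0.46), np.float64(2.24)), (-1.0, np.float64(-0.98), np.float64(2.24)), (-1.5, np.float64(-1.48), np.float64(2.45)), (-2.0, np.float64(-1.96), np.float64(2.52)), (-2.5, np.float64(-2.47), np.float64(4.62)), (-3.0, np.float64(-2.98), np.float64(3.62)), (-3.5, np.float64(-3.48), np.float64(5.24))] hold 5.35268744823561 -0.0034898390640490354 16.1833
16.8917
```

View pics/side_y2.png

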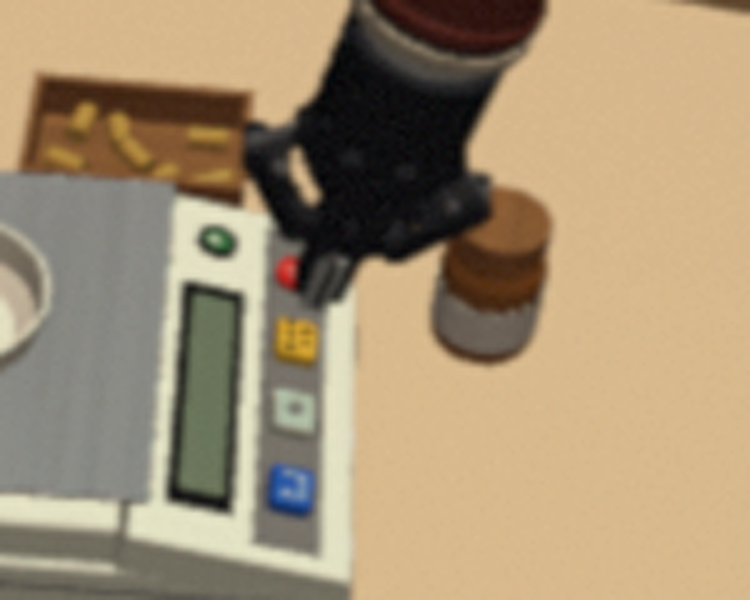

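Yellow went down about 3.5–4 mm at 5.3 N, consistent with its spring, and the picture shows it at (296,340) looking up again. Now blue, crossing 30 mm above the white key.

```bash
python3 - <<'E'
from h import *
from workcell import robot
import cv2
robot.move_straight(w(KEY["tare"])+N*.03,velocity=.08)
robot.move_straight(w(KEY["tare"])+N*.012,velocity=.06)
press(robot,"tare",5.2,.0048)
robot.move_straight(w(KEY["tare"])+N*.09,velocity=.08)
p=robot.current_eef_pos(); robot.move_straight(p+[-.02,0,.12],velocity=.12)
print(robot.current_time(),robot.current_contact_force())
for n in("side","scene"):
    f=robot.grab_frame(n)["frame"]; cv2.imwrite(f"pics/{n}_end.png",f)
    x,y,ww,h=(300,130,110,90) if n=="side" else (230,110,130,100)
    cv2.imwrite(f"pics/{n}_endc.png",cv2.convertScaleAbs(cv2.resize(f[y:y+h,x:x+ww],None,fx=6,fy=6,interpolation=cv2.INTER_CUBIC),alpha=1.4))
    np.savez(f"{n}9.npz",f=f)
    g=np.load(f"{n}0.npz")["frame"]; d=np.abs(f.astype(int)-g).max(2)
    cv2.imwrite(f"pics/{n}_diff.png",np.clip(d*3,0,255).astype(np.uint8))
E
```

```text
[(3.0, np.float64(2.98), np.float64(-0.31)), (2.5, np.float64(2.47), np.float64(-0.19)), (2.0, np.float64(1.98), np.float64(0.04)), (1.5, np.float64(1.47), np.float64(0.72)), (1.0, np.float64(0.96), np.float64(0.83)), (0.5, np.float64(0.52), np.float64(0.7)), (0.0, np.float64(0.05), np.float64(1.52)), (-0.5, np.float64(-0.48), np.float64(2.26)), (-1.0, np.float64(-0.99), np.float64(2.87)), (-1.5, np.float64(-1.48), np.float64(3.04)), (-2.0, np.float64(-1.99), np.float64(3.23)), (-2.5, np.float64(-2.48), np.float64(4.28)), (-3.0, np.float64(-2.97), np.float64(4.28)), (-3.5, np.float64(-3.49), np.float64(4.47)), (-4.0, np.float64(-4.01), np.float64(5.35))] hold 5.303600498844898 -0.003968259705462915 23.4083
25.8917 [0.33882194 0.16414784 0.41700728]
```

View pics/side_end.png

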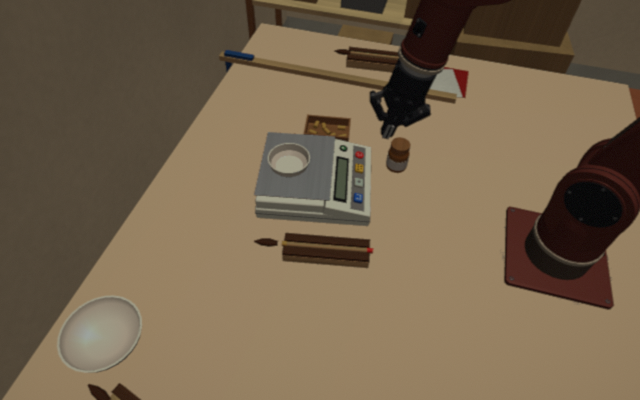

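View pics/scene_endc.png

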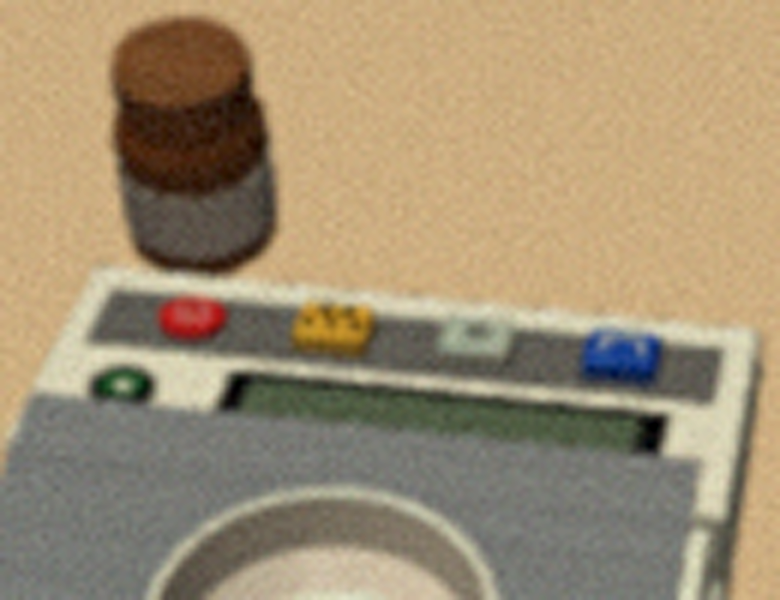

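View pics/scene_diff.png

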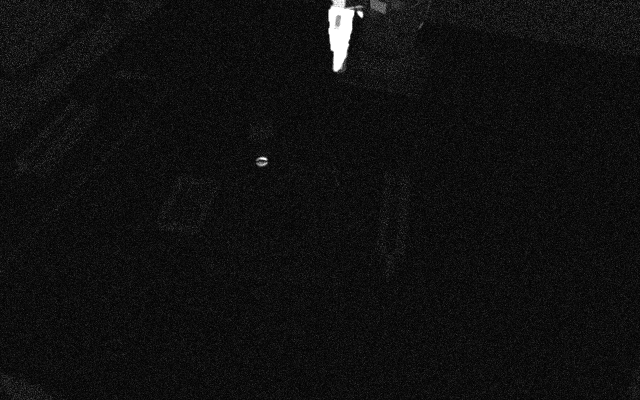

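The before/after difference shows only the red button at (262,161), now lower, and the arm, which stands clear. The keys, dish, jar, tray, rest and brush haven't changed, so I'm handing in.

```bash
python3 -c "
from workcell import robot
robot.hold(.3);robot.sign_off()"
```

```text
the job is handed in; nothing more can be done
```

The scale is on, in piece-counting mode and tared, as far as my force readings and pictures show. I handed the job in at about 26 s of the 45 s allowed, and sign-off gives no verdict.

- **Locating the scale:** I fitted its pose to the four key tops in two camera views. Residuals were at most 0.4 px, and depth agreed to about 1–2 mm.
- **Red power button:** I pushed it to its stop with the shut fingertips along the panel normal. The force rose from about 2.5 N to 7 N, well under the 20 N limit.
- **Yellow key:** It went down about 3.5–4 mm at 5.3 N, past the 2.5 mm needed, and was released before I moved on.
- **Blue key:** It went down about 4 mm at 5.3 N. I crossed to it 30 mm above the white light key.

**Last checks:** The scene camera's before/after comparison shows only the red button, now lower, and the arm, which is well clear. The other keys are up. The dish, jar, tray, rest and brush look unmoved. No check failed or disagreed. Force readings were noisy by up to about 1 N, and I judged the key positions from force, travel and pictures, because the joint values can't be read directly.

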